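# Load the sample racks into their colour-coded trays, urgent rack first

## Robot

A 6-joint arm with a two-finger parallel gripper is mounted at the origin on the work surface. World frame = base frame: x ahead of the robot, y to its left, z up, the work surface at z = 0. Lengths are in m, angles in degrees, forces in N, time in s.
With the tool pointing down it reaches from about 0.35 to 0.875 m from the base axis. Payload 4.2 kg.
Tool frame: the origin (TCP) lies between the finger pads; the fingertips stand 11 mm ahead of it and the grasp point (between the pads) lies 8 mm behind it; z points along the fingers, y is the direction in which the jaws open and shut (so a half turn about z gives the same grasp; the last joint's range is limited). The gripper opens to 87 mm and grips with 3 to 60 N. Pads are 19 mm wide; open, the fingers measure 117 mm over their backs; the gripper's body (75 mm by 190 mm) begins 51 mm behind the grasp point.
Start: joints at [-50.558, 22.042, 0.453, 0, -68.411, -14.817], TCP at [0.26, -0.568, 0.195] pointing down, gripper open.
Joint ranges: [-179.83, 179.83], [-69.29, 118.12], [-61.27, 80.66], [-181.25, 117.63], [-171.15, -9.14], [-177.46, 177.46]. Speed limits (degrees/s): [159.86, 159.86, 180, 180, 180, 180].

## Interface

Orientations are given as a 3x3 rotation matrix whose columns are the frame's x, y, z axes.
In Python, from station import sense, capture, get_calibration, finish_job, search_frame, cut_out gives the robot as it stands.
- The arm moves only by the tool arm_command, never from a script. Its argument "rows" is a list of rows, each an object with "fingers": the opening in per cent of the stroke, from 0 (shut) to 100 (fully open); "travel": the shift along the tool's x, y, z in cm, a list of three; "roll": the turn about the tool's z in degrees. A call has 1 to 10 rows; each row is the pose to reach, as a shift and turn from the pose commanded when the call began, along the tool's axes at that moment; what a row does not reach only later rows make up. A row lasts 1/10 s, in which the tool goes at most 50 mm and 8.59 degrees, less where a joint would pass 70% of its speed; a pose out of reach is approached as far as the arm can. A call with a gripper value outside its range is refused whole. The fingers move at their own pace and stop on an object; the grip force is fixed at half the most. Time passes only in rows, so rows that repeat a pose let the fingers close. It gives the time, the measured TCP pose, the force and the opening at its end, in the units of the state.
- sense(): the state, without advancing time (a new reading comes with each control period).
- capture(name): name is "side" or "top" or "wrist"; returns (picture, depth): 384x512x3 uint8, red, green, blue; 384x512 float32, m along the optical axis (not along the pixel's ray), 0 where there is no reading.
- get_calibration(name): a dict with "fov_y" (degrees; the focal length in pixels is half the picture's height over the tangent of half this angle, whatever the lens; pixels are square), "cx", "cy" (the principal point, pixels), "distortion" ([k1, k2, p1, p2, k3] as OpenCV has them; the pictures are not rectified), "origin" and "attitude" of the camera in the world; the wrist camera has in their place "mount" (4x4, takes a point from camera to tool coordinates, whose origin is the TCP and whose axes are the flange's). Camera axes: x right, y down, z forward; pixel columns grow to the right and rows downward; lengths in m; the calibration is good to about 2 mm. A picture is of the moment at which its call begins: read the wrist's pose just before it. get_calibration takes no time and is no camera call.
- finish_job(): hands the job in, once; it reports no verdict.
Trained networks look in the newest picture that a camera, given by its name, has taken for a name from the list of things; names that differ only in an ending like _2 or _b are one class to them, and where a whole thing is asked for, a point or a joint stands for the part that bears it (a point fixed in the world has none). Each returns a list of dicts, best first, with "p" (0 to 1); they miss things now and then, are a little off and sometimes report something else, mostly with a low value. They report only what shows in the picture. A call takes as long as a camera call.
- search_frame(camera, label): "position" ([x, y, z] in m, in world coordinates, good to about 4 mm: the middle of the surface that is visible of it).
- cut_out(camera, label): "mask" (384x512 bool, what is visible of it).
The state is a dict: "time_s": time; "joints": joint angles; "joint_velocities": joint speeds; "effort": joint torques, N m; "tcp_pos": TCP position; "ee_rot": TCP orientation; "wrist_force": force on the tool from outside, world axes, zero at the start; "moment": the same for the moment, N m; "gripper_width": opening from 0.0 (shut) to 1.0 (fully open).
Only numpy, scipy, OpenCV 4.12 (cv2) and the standard library are available. Lean on these libraries where they do the work, as an engineer would, in place of code of your own. Each camera call takes 0.05 s, during which the arm holds its last target. There are 200 camera calls.

## Task

Load the four racks of sample tubes: stand each one flat inside the rim of the loading tray whose colour matches its tube caps. The urgent rack, the one with the red grip, must be in its tray before any other rack is put in its own. Keep the racks upright, set them down rather than letting them drop, and leave the two amber bottles where they stand.

Things in the scene. Friction and masses are not known exactly. Their poses are not given: they have to be found in the camera images.
- rack_blue_center (a point): Urgent grey rack of 8 fixed tubes with light-blue caps; red grip on a steel bail. Foot 50 (x) by 92 (y) mm, caps up to 92, total height 143, 0.25-0.4 kg. Grip: bar 14 wide (x), 54 long (y), 16 high, centred over the rack, its centre 135 mm above the foot. Point: rack's centre, 71.5 above the foot, 63.5 straight below the grip's centre; z up, y along rack and grip. Both ends alike.
- rack_purple_center (a point): Loose grey rack of 8 fixed tubes with purple caps; black grip on a steel bail. Foot 50 (x) by 92 (y) mm, caps up to 92, total height 143, 0.25-0.4 kg. Grip: bar 14 wide (x), 54 long (y), 16 high, centred over the rack, its centre 135 mm above the foot. Point: rack's centre, 71.5 above the foot, 63.5 straight below the grip's centre; z up, y along rack and grip. Both ends alike.
- rack_green_center (a point): Loose grey rack of 8 fixed tubes with green caps; black grip on a steel bail. Foot 50 (x) by 92 (y) mm, caps up to 92, total height 143, 0.25-0.4 kg. Grip: bar 14 wide (x), 54 long (y), 16 high, centred over the rack, its centre 135 mm above the foot. Point: rack's centre, 71.5 above the foot, 63.5 straight below the grip's centre; z up, y along rack and grip. Both ends alike.
- rack_yellow_center (a point): Loose grey rack of 8 fixed tubes with yellow caps; black grip on a steel bail. Foot 50 (x) by 92 (y) mm, caps up to 92, total height 143, 0.25-0.4 kg. Grip: bar 14 wide (x), 54 long (y), 16 high, centred over the rack, its centre 135 mm above the foot. Point: rack's centre, 71.5 above the foot, 63.5 straight below the grip's centre; z up, y along rack and grip. Both ends alike.
- tray_blue: Low grey loading tray with light-blue mat and colour plate, fixed to the bench. Pocket 66 (x) by 108 (y) mm inside a rim 10 mm high and 4 thick; pocket floor 4 mm above the bench. A 16 mm ledge on its -x side bears the plate. Origin: below the pocket's centre, at bench level; z up, y along the pocket's long side. A rack's foot fits with 8 mm to spare all round.
- tray_purple: Low grey loading tray with purple mat and colour plate, fixed to the bench. Pocket 66 (x) by 108 (y) mm inside a rim 10 mm high and 4 thick; pocket floor 4 mm above the bench. A 16 mm ledge on its -x side bears the plate. Origin: below the pocket's centre, at bench level; z up, y along the pocket's long side. A rack's foot fits with 8 mm to spare all round.
- tray_green: Low grey loading tray with green mat and colour plate, fixed to the bench. Pocket 66 (x) by 108 (y) mm inside a rim 10 mm high and 4 thick; pocket floor 4 mm above the bench. A 16 mm ledge on its -x side bears the plate. Origin: below the pocket's centre, at bench level; z up, y along the pocket's long side. A rack's foot fits with 8 mm to spare all round.
- tray_yellow: Low grey loading tray with yellow mat and colour plate, fixed to the bench. Pocket 66 (x) by 108 (y) mm inside a rim 10 mm high and 4 thick; pocket floor 4 mm above the bench. A 16 mm ledge on its -x side bears the plate. Origin: below the pocket's centre, at bench level; z up, y along the pocket's long side. A rack's foot fits with 8 mm to spare all round.
- bottle_a_center (a point): Small amber reagent bottle with a white cap standing loose among the racks and trays, 38 mm across and 80 mm high; the point is its centre half-way up. To be left alone.
- bottle_b_center (a point): Small amber reagent bottle with a white cap standing loose among the racks and trays, 38 mm across and 80 mm high; the point is its centre half-way up. To be left alone.

How it is judged:
By the outcome, as a careful person would: the job done as asked, in the order asked, and still so for the second after the job is handed in, with the robot touching nothing.
It also fails if it takes over 96 s, if anything falls off the work surface, if the arm or the gripper's body presses on something with over 40 N, if the wrist force passes 120 N, or if a joint passes its speed limit or range.

## Working session

There is one attempt and no reset: what is moved stays moved. The work goes in short steps, Python scripts to look and compute and a tool call to move; the robot and the scene stay as the last step left them, time stands still between calls to the robot, and variables do not carry over. Pictures are saved under pics/ and viewed, about 12 in all and at most 16, crops included, and the job is handed in when it is done.

Besides the shell and the picture viewer there is one more tool, called after "Call:" as a command line: name --argument value ..., lists and objects as JSON in quotes. arm_command: Moves the arm, as the interface text tells. Its arguments: {"type":"object","properties":{"rows":{"type":"array","items":{"type":"object","properties":{"fingers":{"type":"number"},"travel":{"type":"array","items":{"type":"number"}},"roll":{"type":"number"}}}}},"required":["rows"]}

```bash
mkdir -p pics; ls; python3 - <<'E'
from station import *
import cv2, numpy as np
s=sense(); print({k:np.round(s[k],3).tolist() for k in ('time_s','tcp_pos','ee_rot','gripper_width','wrist_force')})
for n in('top','side','wrist'):
    c=get_calibration(n); print(n,{k:np.round(v,3).tolist() for k,v in c.items()})
for n in('top','side'):
    p,d=capture(n); np.savez(f'{n}0.npz',p=p,d=d); cv2.imwrite(f'pics/{n}0.png',p[:,:,::-1])
E
```

```text
pics
{'time_s': 0.0, 'tcp_pos': [0.26, -0.568, 0.194], 'ee_rot': [[-0.909, -0.417, -0.001], [-0.417, 0.909, 0.002], [0.0, 0.002, -1.0]], 'gripper_width': 1.002, 'wrist_force': [0.592, -0.572, -0.069]}
top {'fov_y': 44.653, 'cx': 249.646, 'cy': 191.832, 'distortion': [-0.161, 0.0, 0.0, 0.0, 0.0], 'origin': [0.378, 0.0, 1.073], 'attitude': [[0.014, -0.988, 0.153], [-1.0, -0.012, 0.014], [-0.012, -0.154, -0.988]]}
side {'fov_y': 57.994, 'cx': 257.482, 'cy': 194.159, 'distortion': [-0.093, 0.0, 0.0, 0.0, 0.0], 'origin': [0.485, -0.576, 0.413], 'attitude': [[0.997, -0.048, 0.061], [-0.077, -0.503, 0.861], [-0.011, -0.863, -0.506]]}
wrist {'fov_y': 58.487, 'cx': 255.364, 'cy': 196.807, 'distortion': [-0.052, 0.0, 0.0, 0.0, 0.0], 'mount': [[0.001, -0.969, -0.246, 0.067], [1.0, 0.0, 0.0, 0.0], [-0.0, -0.246, 0.969, -0.191], [0.0, 0.0, 0.0, 1.0]]}
```

View pics/top0.png

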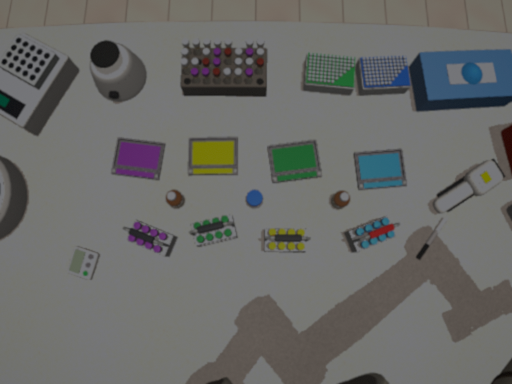

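View pics/side0.png

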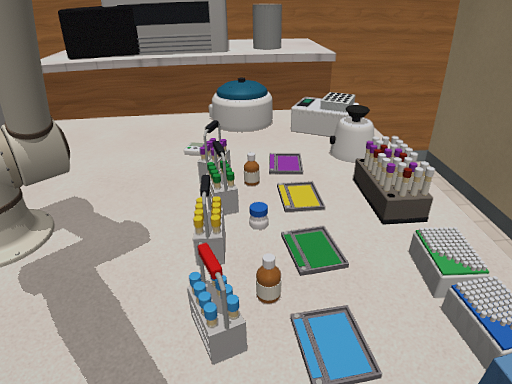

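The top picture shows the trays purple (138,158), yellow (213,156), green (294,161) and blue (381,169). The racks are purple (150,238), green (213,230), yellow (286,240) and blue with the red grip (373,233). The bottles are at (175,198) and (341,199), with an unlisted jar at (255,198). The side picture agrees.

```bash
cat > h.py <<'E'
from station import *
import cv2, numpy as np
def cloud(n,d,pose=None):
    c=get_calibration(n); f=192/np.tan(np.radians(c['fov_y']/2))
    K=np.array([[f,0,c['cx']],[0,f,c['cy']],[0,0,1]])
    v,u=np.mgrid[:384,:512]; uv=np.stack([u,v],-1).reshape(-1,1,2).astype(float)
    r=cv2.undistortPoints(uv,K,np.array(c['distortion'])).reshape(384,512,2)
    P=np.dstack([r*d[...,None],d])
    if n=='wrist':
        M=np.array(c['mount']); P=P@M[:3,:3].T+M[:3,3]
        R,t=np.array(pose['ee_rot']),np.array(pose['tcp_pos'])
    else: R,t=np.array(c['attitude']),np.array(c['origin'])
    return P@R.T+t
def rect(Q):
    (c,wh,a)=cv2.minAreaRect((Q*1000).astype(np.float32))
    w,h=wh
    if w>h: a+=90; w,h=h,w   # a+90 = long axis; report long-axis direction
    return np.round(np.array(c),1),round(w,1),round(h,1),round((a+90)%180,1)  # mm, deg of long axis in world
E
python3 - <<'E'
from h import *
p,d=capture('top'); W=cloud('top',d)
for k in ('blue','purple','green','yellow'):
    r=cut_out('top',f'rack_{k}_center'); t=cut_out('top',f'tray_{k}')
    for x in r[:2]:
        m=x['mask']&(d>0); g=m&(W[...,2]>.125); Q=W[g]
        print('rack',k,round(x['p'],2),m.sum(),g.sum(),rect(Q[:,:2]) if len(Q)>3 else None, np.percentile(Q[:,2],[10,50,90]).round(3) if len(Q) else '')
    for x in t[:2]:
        m=x['mask']&(d>0); Q=W[m]; print('tray',k,round(x['p'],2),rect(Q[:,:2]),np.median(Q[:,2]).round(3))
for x in cut_out('top','bottle_a_center')[:3]: print('bottle',x['p'],W[x['mask']].mean(0).round(3))
E
```

```text
rack blue 0.72 1151 230 (array([ 445.4, -248.6]), 14.5, 81.2, 111.4) [0.135 0.142 0.144]
tray blue 0.89 (array([ 603., -289.]), 89.4, 116.4, 95.5) 0.005
tray blue 0.32 (array([619.6, -86.7]), 90.6, 116.5, 98.2) 0.006
rack purple 0.72 1034 238 (array([431.3, 231.7]), 14.1, 90.7, 68.9) [0.135 0.142 0.145]
tray purple 0.97 (array([621.9, 282.3]), 93.3, 118.5, 83.3) 0.006
tray purple 0.55 (array([ 449.5, -261.8]), 53.6, 113.1, 111.4) 0.089
rack green 0.63 1020 249 (array([452.2,  92.7]), 14.4, 89.7, 104.0) [0.135 0.142 0.145]
tray green 0.76 (array([619.6, -86.8]), 90.4, 116.5, 98.5) 0.006
tray green 0.39 (array([ 605.6, -291. ]), 93.8, 120.9, 95.3) 0.005
rack yellow 0.87 1008 250 (array([432.1, -62.6]), 14.0, 88.9, 90.8) [0.135 0.142 0.145]
tray yellow 0.71 (array([630.4, 104.7]), 92.5, 116.3, 91.0) 0.006
bottle 0.72 [0.521 0.181 0.054]
```

```bash
python3 - <<'E'
from h import *
p=np.load('top0.npz')['p'][130:195,105:415]; cv2.imwrite('pics/c.png',cv2.resize(np.clip(p[:,:,::-1]*1.8,0,255).astype(np.uint8),(775,162),interpolation=cv2.INTER_CUBIC))
E
```

```text
(no output)
```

View pics/c.png

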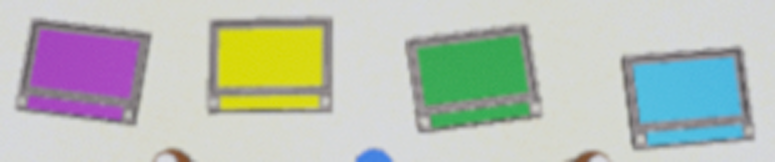

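Call:
arm_command --rows '[{"fingers": 60,"travel": [-4,3,-8],"roll": -8},{"fingers": 60,"travel": [-8,6,-10],"roll": -16},{"fingers": 60,"travel": [-12,9,-10],"roll": -24},{"fingers": 60,"travel": [-16,12,-10],"roll": -32},{"fingers": 60,"travel": [-20,15,-10],"roll": -40},{"fingers": 60,"travel": [-24,18,-10],"roll": -48},{"fingers": 60,"travel": [-26,20,-10],"roll": -56},{"fingers": 60,"travel": [-26,20,-10],"roll": -64},{"fingers": 60,"travel": [-26,20,-10],"roll": -72},{"fingers": 60,"travel": [-26,20,-10],"roll": -80}]'

```text
time_s: 1.6
tcp_pos: [0.4138, -0.277, 0.2953]
ee_rot: [[0.26, -0.966, 0.001], [-0.966, -0.26, -0.0], [0.0, -0.001, -1.0]]
wrist_force: [-1.4, -0.1, 0.8]
gripper_width: 0.597
```

All four colour plates are on the near side (lower edge of the picture, towards the robot), so each pocket centre is 8 mm beyond the outline centre. Next is a wrist look at the blue rack.

```bash
cat >> h.py <<'E'
def move(s,xyz,long):   # travel cm & roll to put the TCP at xyz with jaws across long axis (deg)
    R=np.array(s['ee_rot']); t=R.T@(np.array(xyz)-s['tcp_pos'])*100
    y=np.degrees(np.arctan2(R[1,1],R[0,1])); a=(long-90-y+90)%180-90
    return t.round(2),'roll',round(-a,1)
def look(cx,cy,rad=.07,zlo=.136,zhi=.15,name=None):
    s=sense(); p,d=capture('wrist'); W=cloud('wrist',d,s)
    if name: cv2.imwrite(f'pics/{name}.png',p[:,:,::-1])
    m=(d>0)&(np.hypot(W[...,0]-cx,W[...,1]-cy)<rad)&(W[...,2]>zlo)&(W[...,2]<zhi)
    return s,p,d,W,m
def grip(cx,cy,name=None):
    s,p,d,W,m=look(cx,cy,name=name)
    Q=W[m]; r=rect(Q[:,:2]); print(m.sum(),r,np.median(Q[:,2]).round(4))
    c=r[0]/1000; print(move(s,[*c,.127],r[3]))
E
python3 -c "
from h import *
grip(.445,-.249,'w1')"
```

```text
811 (array([ 447.4, -254. ]), 14.3, 76.0, 111.9) 0.1437
(array([-1.36, -3.83, 16.83]), 'roll', np.float64(-6.8))
```

View pics/w1.png

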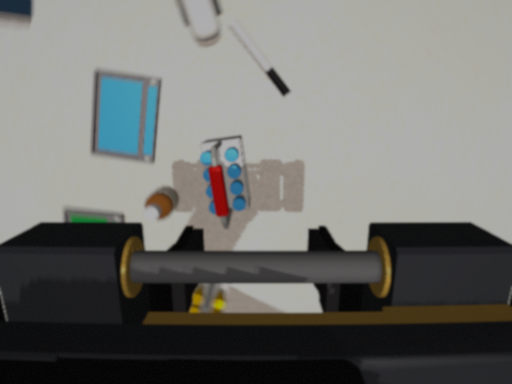

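The wrist picture shows the red grip fully, from (217,165) to (222,215), with the bottle at (160,205) and the blue tray at (126,115). I'll take the red pixels for the grip centre and measure the tray from the same view.

```bash
cat >> h.py <<'E'
def hsv(p): return cv2.cvtColor(p,cv2.COLOR_RGB2HSV)
def tray(W,d,p,cx,cy):  # pocket mat: 66x108 centre directly
    m=(d>0)&(np.hypot(W[...,0]-cx,W[...,1]-cy)<.075)&(W[...,2]<.03)&(hsv(p)[...,1]>120)
    n,l,st,_=cv2.connectedComponentsWithStats(m.astype(np.uint8)); i=1+st[1:,4].argmax()
    Q=W[l==i]; return rect(Q[:,:2]),np.median(Q[:,2]).round(4)
E
python3 -c "
from h import *
s,p,d,W,m=look(.445,-.249,zlo=.12)
H=hsv(p); r=m&(H[...,1]>150)&((H[...,0]<8)|(H[...,0]>172))
q=rect(W[r][:,:2]); print(r.sum(),q,np.median(W[r][:,2])); print(move(s,[*q[0]/1000,.127],q[3]))
print(tray(W,d,p,.61,-.289))
p,d=capture('top'); W=cloud('top',d)
for k,c in dict(purple=(.63,.283),yellow=(.638,.105),green=(.627,-.086),blue=(.611,-.289)).items(): print(k,tray(W,d,p,*c))
"
```

```text
625 (array([ 446.7, -253.7]), 12.8, 53.0, 112.0) 0.14397455898711686
(array([-1.42, -3.79, 16.82]), 'roll', np.float64(-6.8))
((array([ 610.3, -290. ]), 56.2, 96.7, 95.3), np.float64(0.0056))
purple ((array([629.5, 281.5]), 55.0, 96.3, 83.7), np.float64(0.0045))
yellow ((array([636.4, 105. ]), 56.5, 97.6, 91.5), np.float64(0.0045))
green ((array([626.3, -86. ]), 53.4, 95.5, 98.9), np.float64(0.0047))Traceback (most recent call last):
  File "<string>", line 8, in <module>
    for k,c in dict(purple=(.63,.283),yellow=(.638,.105),green=(.627,-.086),blue=(.611,-.289)).items(): print(k,tray(W,d,p,*c))
                                                                                                                ~~~~^^^^^^^^^^
  File "h.py", line 35, in tray
    n,l,st,_=cv2.connectedComponentsWithStats(m.astype(np.uint8)); i=1+st[1:,4].argmax()
                                                                       ~~~~~~~~~~~~~~~^^
ValueError: attempt to get argmax of an empty sequence
```

Call:
arm_command --rows '[{"fingers": 60,"travel": [-1.4,-3.8,0],"roll": -6.8},{"fingers": 60,"travel": [-1.4,-3.8,3],"roll": -6.8},{"fingers": 60,"travel": [-1.4,-3.8,6],"roll": -6.8},{"fingers": 60,"travel": [-1.4,-3.8,9],"roll": -6.8},{"fingers": 60,"travel": [-1.4,-3.8,12],"roll": -6.8},{"fingers": 60,"travel": [-1.4,-3.8,14.5],"roll": -6.8},{"fingers": 60,"travel": [-1.4,-3.8,16],"roll": -6.8},{"fingers": 60,"travel": [-1.4,-3.8,16.8],"roll": -6.8},{"fingers": 60,"travel": [-1.4,-3.8,16.8],"roll": -6.8},{"fingers": 60,"travel": [-1.4,-3.8,16.8],"roll": -6.8}]'

```text
time_s: 2.75
tcp_pos: [0.4473, -0.2552, 0.1278]
ee_rot: [[0.364, -0.931, 0.001], [-0.931, -0.364, -0.001], [0.001, -0.001, -1.0]]
wrist_force: [0.1, -0.4, -1.0]
gripper_width: 0.6
```

Call:
arm_command --rows '[{"fingers": 0,"travel": [0,0,0],"roll": 0},{"fingers": 0,"travel": [0,0,0],"roll": 0},{"fingers": 0,"travel": [0,0,0],"roll": 0},{"fingers": 0,"travel": [0,0,0],"roll": 0},{"fingers": 0,"travel": [0,0,0],"roll": 0},{"fingers": 0,"travel": [0,0,0],"roll": 0},{"fingers": 0,"travel": [0,0,0],"roll": 0},{"fingers": 0,"travel": [0,0,0],"roll": 0}]'

```text
time_s: 3.55
tcp_pos: [0.4467, -0.2549, 0.1269]
ee_rot: [[0.365, -0.931, -0.0], [-0.931, -0.365, -0.0], [-0.0, 0.0, -1.0]]
wrist_force: [-0.1, 0.7, 0.3]
gripper_width: 0.024
```

The opening of 0.024 (2 mm) means the 14 mm bar isn't between the pads. I'll look at it.

```bash
python3 -c "
from h import *
for n in ('side','wrist'):
    p,d=capture(n); cv2.imwrite(f'pics/{n}2.png',p[:,:,::-1])
p=cv2.imread('pics/side2.png')[180:384,130:330]; q=cv2.imread('pics/wrist2.png')
cv2.imwrite('pics/m2.png',np.hstack([cv2.resize(p,None,fx=1.88,fy=1.882)[:384],q[:,80:480]]))"
```

```text
(no output)
```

View pics/m2.png

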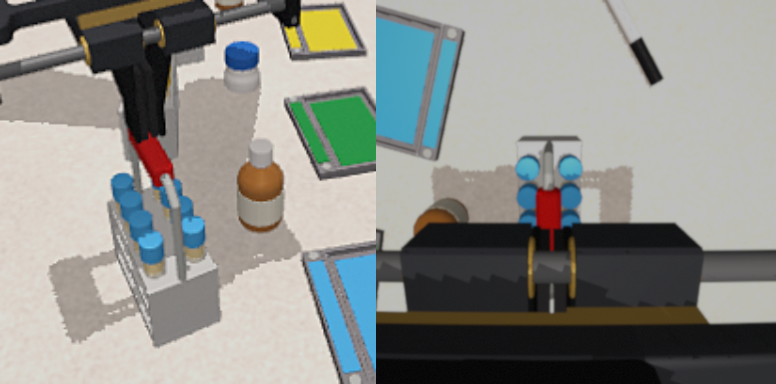

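The side view shows the fingertips near the far end of the red bar, apparently at its top. I'll check with side depth.

```bash
python3 -c "
from h import *
p,d=capture('side'); W=cloud('side',d); H=hsv(p)
r=(d>0)&(np.hypot(W[...,0]-.447,W[...,1]+.254)<.08)&(W[...,2]>.1)
red=r&(H[...,1]>150)&((H[...,0]<8)|(H[...,0]>172))
q=W[red]; print('red',red.sum(),q.min(0).round(3),q.max(0).round(3),q.mean(0).round(3))
b=r&(p.max(-1)<60)
q=W[b]; print('blk',b.sum(),q.min(0).round(3),q.max(0).round(3))
o=np.argsort(q[:,2])[:40]; print(q[o][::5].round(3))
t,td=capture('top'); T=cloud('top',td); HT=hsv(t)
m=(td>0)&(np.hypot(T[...,0]-.447,T[...,1]+.254)<.08)&(T[...,2]>.125)&(HT[...,1]>150)&((HT[...,0]<8)|(HT[...,0]>172))
print('top red',m.sum(),T[m].min(0) if m.any() else '',T[m].max(0) if m.any() else '')
W0=cloud('side',np.load('side0.npz')['d']); p0=np.load('side0.npz')['p'];H0=hsv(p0)
red=(np.hypot(W0[...,0]-.447,W0[...,1]+.254)<.08)&(W0[...,2]>.1)&(H0[...,1]>150)&((H0[...,0]<8)|(H0[...,0]>172))
q=W0[red]; print('red0',red.sum(),q.min(0).round(3),q.max(0).round(3),q.mean(0).round(3))
"
```

```text
red 326 [ 0.43  -0.282  0.13 ] [ 0.487 -0.229  0.337] [ 0.451 -0.267  0.144]
blk 12159 [ 0.367 -0.315  0.155] [ 0.527 -0.208  0.415]
[[ 0.457 -0.261  0.155]
 [ 0.451 -0.264  0.156]
 [ 0.459 -0.263  0.156]
 [ 0.459 -0.262  0.157]
 [ 0.448 -0.266  0.157]
 [ 0.455 -0.263  0.158]
 [ 0.442 -0.268  0.158]
 [ 0.452 -0.264  0.158]]
top red 51 [ 0.43425811 -0.24760492  0.13919463] [ 0.44616564 -0.21604886  0.24395655]
red0 424 [ 0.434 -0.281  0.131] [ 0.463 -0.23   0.145] [ 0.449 -0.26   0.142]
```

```bash
python3 -c "
from h import *
s=sense(); p,d=capture('wrist'); W=cloud('wrist',d,s); H=hsv(p)
red=(d>0)&(H[...,1]>150)&((H[...,0]<8)|(H[...,0]>172))&(W[...,2]>.1)
q=W[red]; print(red.sum(),q.min(0).round(3),q.max(0).round(3),np.median(q,0).round(3))
b=(d>0)&(W[...,2]<.02); print('bench',np.median(W[b][:,2]))
print(W[300,300:400:8].round(3))
p=cv2.imread('pics/side2.png')[205:305,160:260]; cv2.imwrite('pics/m3.png',cv2.resize(p,None,fx=6,fy=6,interpolation=cv2.INTER_CUBIC))"
```

```text
1053 [ 0.444 -0.28   0.135] [ 0.463 -0.259  0.183] [ 0.453 -0.268  0.144]
bench 0.0015408992616275652
[[ 0.447 -0.283  0.25 ]
 [ 0.445 -0.283  0.249]
 [ 0.443 -0.283  0.249]
 [ 0.441 -0.284  0.25 ]
 [ 0.44  -0.285  0.25 ]
 [ 0.437 -0.285  0.248]
 [ 0.471 -0.317  0.318]
 [ 0.435 -0.287  0.25 ]
 [ 0.433 -0.288  0.249]
 [ 0.431 -0.288  0.249]
 [ 0.429 -0.289  0.249]
 [ 0.428 -0.289  0.249]
 [ 0.426 -0.29   0.25 ]]
```

View pics/m3.png

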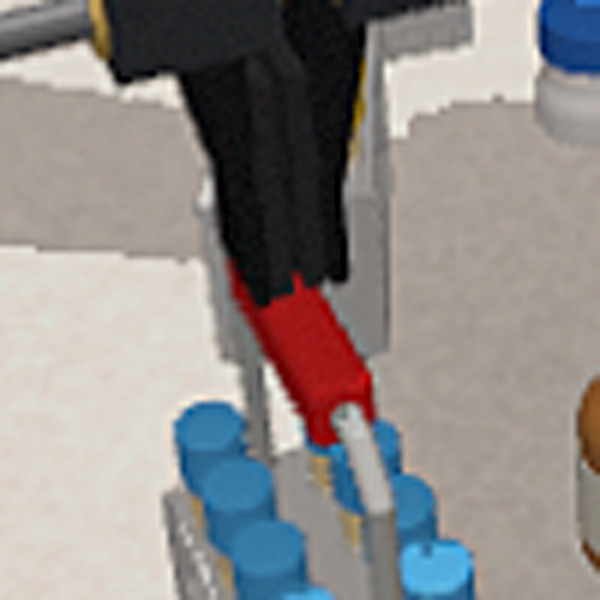

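The fingers have closed just above the bar, so the tips sit higher than the stated geometry gives for the reported TCP height. I'll measure the tip height.

```bash
python3 -c "
from h import *
p,d=capture('side'); W=cloud('side',d)
for u in (201,206,211,215):
  print(u,[(v,int(p[v,u].max()),*W[v,u].round(3)) for v in range(244,262,2)])
c=get_calibration('side'); print(sense()['joints'])
"
```

```text
201 [(244, 26, np.float64(0.443), np.float64(-0.268), np.float64(0.171)), (246, 23, np.float64(0.442), np.float64(-0.269), np.float64(0.17)), (248, 15, np.float64(0.442), np.float64(-0.268), np.float64(0.166)), (250, 17, np.float64(0.442), np.float64(-0.267), np.float64(0.162)), (252, 63, np.float64(0.441), np.float64(-0.266), np.float64(0.159)), (254, 123, np.float64(0.438), np.float64(-0.248), np.float64(0.14)), (256, 119, np.float64(0.438), np.float64(-0.248), np.float64(0.138)), (258, 114, np.float64(0.438), np.float64(-0.248), np.float64(0.134)), (260, 118, np.float64(0.433), np.float64(-0.217), np.float64(0.105))]
206 [(244, 32, np.float64(0.448), np.float64(-0.265), np.float64(0.168)), (246, 29, np.float64(0.447), np.float64(-0.265), np.float64(0.166)), (248, 32, np.float64(0.447), np.float64(-0.265), np.float64(0.163)), (250, 29, np.float64(0.447), np.float64(-0.265), np.float64(0.16)), (252, 30, np.float64(0.447), np.float64(-0.266), np.float64(0.158)), (254, 76, np.float64(0.446), np.float64(-0.265), np.float64(0.154)), (256, 166, np.float64(0.445), np.float64(-0.257), np.f
[... 813 characters left out ...]
.458), np.float64(-0.262), np.float64(0.166)), (246, 13, np.float64(0.457), np.float64(-0.263), np.float64(0.164)), (248, 15, np.float64(0.457), np.float64(-0.263), np.float64(0.161)), (250, 14, np.float64(0.457), np.float64(-0.262), np.float64(0.157)), (252, 66, np.float64(0.457), np.float64(-0.263), np.float64(0.155)), (254, 136, np.float64(0.443), np.float64(-0.111), np.float64(0.024)), (256, 130, np.float64(0.456), np.float64(-0.255), np.float64(0.142)), (258, 147, np.float64(0.456), np.float64(-0.26), np.float64(0.143)), (260, 160, np.float64(0.456), np.float64(-0.264), np.float64(0.144))]
[-1.16013593e+01  1.49510885e+01 -2.06196538e+01 -1.93807691e-04
 -5.44293241e+01  3.30267176e+01]
```

The tips are at z ≈ 0.155, which is 28 mm above the reported TCP rather than 11 mm below it. Everything else agrees: bench and bar heights from two cameras, and the horizontal position. So the grasp needs about 38 mm more depth. I'll open, go down 3.8 cm and close.

Call:
arm_command --rows '[{"fingers": 60,"travel": [0,0,0],"roll": 0},{"fingers": 60,"travel": [0,0,0],"roll": 0},{"fingers": 60,"travel": [0,0,0],"roll": 0},{"fingers": 60,"travel": [0,0,0],"roll": 0},{"fingers": 60,"travel": [0,0,0],"roll": 0},{"fingers": 60,"travel": [0,0,1],"roll": 0},{"fingers": 60,"travel": [0,0,2],"roll": 0},{"fingers": 60,"travel": [0,0,3],"roll": 0},{"fingers": 60,"travel": [0,0,3.8],"roll": 0},{"fingers": 60,"travel": [0,0,3.8],"roll": 0}]'

```text
time_s: 4.85
tcp_pos: [0.4455, -0.2545, 0.0872]
ee_rot: [[0.365, -0.931, -0.004], [-0.931, -0.365, 0.001], [-0.002, 0.003, -1.0]]
wrist_force: [-0.3, -0.3, 1.3]
gripper_width: 0.598
```

Call:
arm_command --rows '[{"fingers": 0,"travel": [0,0,0],"roll": 0},{"fingers": 0,"travel": [0,0,0],"roll": 0},{"fingers": 0,"travel": [0,0,0],"roll": 0},{"fingers": 0,"travel": [0,0,0],"roll": 0},{"fingers": 0,"travel": [0,0,0],"roll": 0},{"fingers": 0,"travel": [0,0,0],"roll": 0}]'

```text
time_s: 5.45
tcp_pos: [0.447, -0.2549, 0.0891]
ee_rot: [[0.365, -0.931, 0.001], [-0.931, -0.365, -0.0], [0.0, -0.001, -1.0]]
wrist_force: [1.0, -0.6, -1.9]
gripper_width: 0.157
```

Holding the bar: the opening reads 13.7 mm. Lifting.

Call:
arm_command --rows '[{"fingers": 0,"travel": [0,0,-1],"roll": 0},{"fingers": 0,"travel": [0,0,-3],"roll": 0},{"fingers": 0,"travel": [0,0,-5],"roll": 0},{"fingers": 0,"travel": [0,0,-7],"roll": 0},{"fingers": 0,"travel": [0,0,-9],"roll": 0},{"fingers": 0,"travel": [0,0,-11],"roll": 0},{"fingers": 0,"travel": [0,0,-12],"roll": 0},{"fingers": 0,"travel": [0,0,-12],"roll": 0},{"fingers": 0,"travel": [0,0,-12],"roll": 0}]'

```text
time_s: 6.35
tcp_pos: [0.4459, -0.2544, 0.208]
ee_rot: [[0.365, -0.931, -0.002], [-0.931, -0.365, 0.001], [-0.002, 0.001, -1.0]]
wrist_force: [-0.1, 0.7, -3.4]
gripper_width: 0.155
```

```bash
python3 -c "
from h import *
s=sense(); print(s['gripper_width'],s['wrist_force']); print(move(s,[.610,-.290,s['tcp_pos'][2]],95.3))
p,d=capture('side'); cv2.imwrite('pics/s4.png',p[:,:,::-1])"
```

```text
0.15465467189241644 [-0.10480661  0.7012922  -3.38875096]
(array([  9.3 , -13.98,  -0.03]), 'roll', np.float64(16.1))
```

View pics/s4.png

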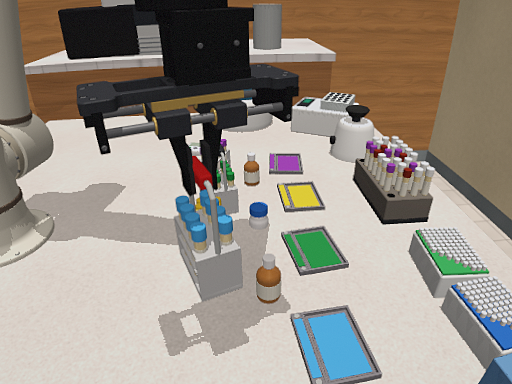

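The rack hangs upright, with its foot clear of bottle height. Carrying it to the blue tray.

Call:
arm_command --rows '[{"fingers": 0,"travel": [1.0,-1.5,0],"roll": 2},{"fingers": 0,"travel": [2.4,-3.6,0],"roll": 5},{"fingers": 0,"travel": [4.0,-6.0,0],"roll": 8},{"fingers": 0,"travel": [5.6,-8.4,0],"roll": 11},{"fingers": 0,"travel": [7.2,-10.8,0],"roll": 13},{"fingers": 0,"travel": [8.4,-12.6,0],"roll": 15},{"fingers": 0,"travel": [9.3,-14.0,0],"roll": 16.1},{"fingers": 0,"travel": [9.3,-14.0,0],"roll": 16.1},{"fingers": 0,"travel": [9.3,-14.0,0],"roll": 16.1},{"fingers": 0,"travel": [9.3,-14.0,0],"roll": 16.1}]'

```text
time_s: 7.4
tcp_pos: [0.61, -0.2901, 0.2081]
ee_rot: [[0.093, -0.996, -0.002], [-0.996, -0.093, 0.001], [-0.001, 0.002, -1.0]]
wrist_force: [-0.6, 0.1, -3.1]
gripper_width: 0.154
```

```bash
python3 -c "
from h import *
s,p,d,W,m=look(.61,-.29,zlo=.2,zhi=.3,name='w5')
print(s['wrist_force'],move(s,[.610,-.290,.094],95.3))
q=m&(hsv(p)[...,0]>90)&(hsv(p)[...,0]<115)&(hsv(p)[...,1]>120); print('caps',q.sum(),rect(W[q][:,:2]),W[q][:,2].mean())
print(tray(W,d,p,.61,-.29))"
```

```text
[-0.62597709  0.07085667 -3.05094254] (array([ 0.  , -0.02, 11.41]), 'roll', np.float64(0.0))
caps 2472 (array([ 611.3, -309.3]), 35.4, 44.5, 5.7) 0.21165764818911584
((array([ 614.6, -331.2]), 11.3, 52.3, 5.4), np.float64(0.0056))
```

View pics/w5.png

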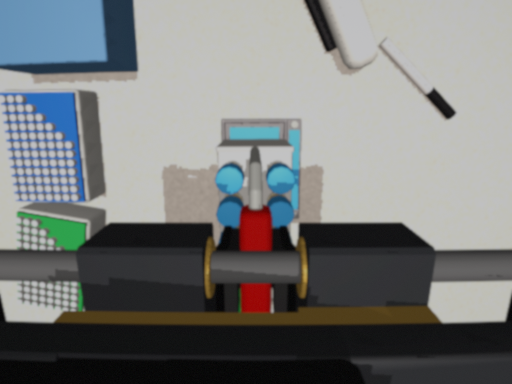

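The rack sits over the tray in line with it: caps centred at x = 611 mm, angle 95.7°, foot at 0.119. Lowering 11.5 cm, slow at the end.

Call:
arm_command --rows '[{"fingers": 0,"travel": [0,0,1.5],"roll": 0},{"fingers": 0,"travel": [0,0,4],"roll": 0},{"fingers": 0,"travel": [0,0,6.5],"roll": 0},{"fingers": 0,"travel": [0,0,8.5],"roll": 0},{"fingers": 0,"travel": [0,0,10],"roll": 0},{"fingers": 0,"travel": [0,0,10.8],"roll": 0},{"fingers": 0,"travel": [0,0,11.2],"roll": 0},{"fingers": 0,"travel": [0,0,11.4],"roll": 0},{"fingers": 0,"travel": [0,0,11.5],"roll": 0},{"fingers": 0,"travel": [0,0,11.5],"roll": 0}]'

```text
time_s: 8.45
tcp_pos: [0.6114, -0.2904, 0.0947]
ee_rot: [[0.093, -0.996, 0.001], [-0.996, -0.093, -0.0], [0.0, -0.001, -1.0]]
wrist_force: [0.1, 1.1, -2.4]
gripper_width: 0.155
```

Call:
arm_command --rows '[{"fingers": 0,"travel": [0,0,0.05],"roll": 0},{"fingers": 0,"travel": [0,0,0.1],"roll": 0},{"fingers": 0,"travel": [0,0,0.1],"roll": 0}]'

```text
time_s: 8.75
tcp_pos: [0.6111, -0.2903, 0.0932]
ee_rot: [[0.093, -0.996, 0.0], [-0.996, -0.093, -0.0], [0.0, -0.0, -1.0]]
wrist_force: [-0.6, -0.2, -3.0]
gripper_width: 0.155
```

Call:
arm_command --rows '[{"fingers": 0,"travel": [0,0,0.05],"roll": 0},{"fingers": 0,"travel": [0,0,0.1],"roll": 0},{"fingers": 0,"travel": [0,0,0.15],"roll": 0},{"fingers": 0,"travel": [0,0,0.15],"roll": 0}]'

```text
time_s: 9.15
tcp_pos: [0.6119, -0.2904, 0.093]
ee_rot: [[0.094, -0.996, 0.002], [-0.996, -0.094, -0.001], [0.001, -0.002, -1.0]]
wrist_force: [-0.7, 1.6, 7.1]
gripper_width: 0.157
```

Contact at +7 N, so the rack is set down. Releasing, rising, and heading for the yellow rack.

Call:
arm_command --rows '[{"fingers": 60,"travel": [0,0,0],"roll": 0},{"fingers": 60,"travel": [0,0,0],"roll": 0},{"fingers": 60,"travel": [0,0,0],"roll": 0},{"fingers": 60,"travel": [0,0,0],"roll": 0},{"fingers": 60,"travel": [0,0,-2],"roll": 0},{"fingers": 60,"travel": [0,0,-6],"roll": 0},{"fingers": 60,"travel": [0,0,-10],"roll": 0},{"fingers": 60,"travel": [0,0,-14],"roll": 0},{"fingers": 60,"travel": [0,0,-18],"roll": 0},{"fingers": 60,"travel": [0,0,-20],"roll": 0}]'

```text
time_s: 10.15
tcp_pos: [0.6119, -0.2911, 0.2962]
ee_rot: [[0.093, -0.996, 0.006], [-0.996, -0.093, -0.003], [0.003, -0.006, -1.0]]
wrist_force: [0.6, -0.8, 0.2]
gripper_width: 0.601
```

```bash
python3 -c "
from h import *
s=sense(); print(s['wrist_force'],s['tcp_pos'],move(s,[.432,-.01,.29],90.8))
p,d=capture('top'); W=cloud('top',d); m=cut_out('top','rack_blue_center')
for x in m[:1]:
  M=x['mask']&(d>0); H=hsv(p); c=M&(W[...,2]>.08)&(W[...,2]<.115)
  print(x['p'],rect(W[c][:,:2]),np.percentile(W[c][:,2],90))
  q=W[M&(W[...,2]>.13)]; print(rect(q[:,:2]),np.median(q[:,2]))"
```

```text
[ 0.60381589 -0.80810743  0.22277649] [ 0.6119294  -0.29106784  0.29618218] (array([-29.66,  15.31,   0.43]), 'roll', np.float64(4.5))
```

Call:
arm_command --rows '[{"fingers": 60,"travel": [-4,2,0],"roll": 1},{"fingers": 60,"travel": [-8,4,0],"roll": 2},{"fingers": 60,"travel": [-12,6,0],"roll": 3},{"fingers": 60,"travel": [-16,8,0],"roll": 4},{"fingers": 60,"travel": [-20,10.3,0],"roll": 4.5},{"fingers": 60,"travel": [-24,12.4,0],"roll": 4.5},{"fingers": 60,"travel": [-28,14.4,0],"roll": 4.5},{"fingers": 60,"travel": [-29.7,15.3,0],"roll": 4.5},{"fingers": 60,"travel": [-29.7,15.3,0],"roll": 4.5},{"fingers": 60,"travel": [-29.7,15.3,0],"roll": 4.5}]'

```text
time_s: 11.25
tcp_pos: [0.4308, -0.0087, 0.2908]
ee_rot: [[0.015, -1.0, -0.001], [-1.0, -0.015, -0.0], [0.0, 0.001, -1.0]]
wrist_force: [0.1, -0.3, 0.0]
gripper_width: 0.601
```

```bash
sed -i 's/,\.127\]/,.089]/' h.py; python3 -c "
from h import *
grip(.432,-.063)
p,d=capture('top'); W=cloud('top',d); H=hsv(p); cv2.imwrite('pics/t6.png',cv2.resize(p[120:270,100:420,::-1],None,fx=2.4,fy=2.4))
M=(d>0)&(np.hypot(W[...,0]-.61,W[...,1]+.29)<.08)
q=W[M&(W[...,2]>.13)]; print('placed',len(q),rect(q[:,:2]),np.median(q[:,2]))"
```

```text
908 (array([431.5, -64.3]), 13.6, 75.6, 90.6) 0.1438
(array([ 5.55,  0.  , 20.19]), 'roll', np.float64(0.3))
placed 244 (array([ 611.8, -287.7]), 15.5, 88.0, 96.5) 0.14590925196587368
```

View pics/t6.png

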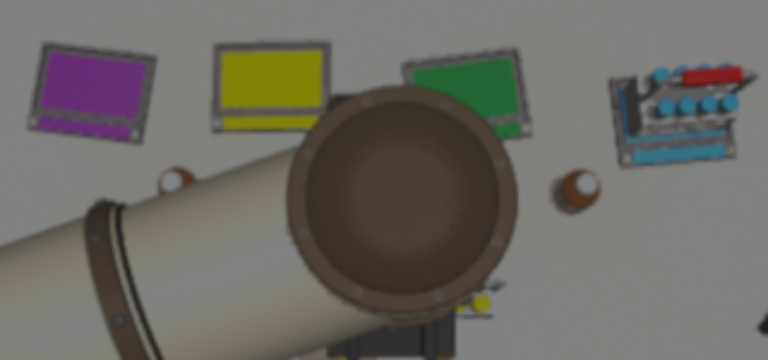

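The blue rack stands in its tray: grip at (612,-288) against tray (610,-290), top at 0.146. Now the yellow rack.

Call:
arm_command --rows '[{"fingers": 60,"travel": [3,0,2],"roll": 0.3},{"fingers": 60,"travel": [5.5,0,5],"roll": 0.3},{"fingers": 60,"travel": [5.5,0,8],"roll": 0.3},{"fingers": 60,"travel": [5.5,0,11],"roll": 0.3},{"fingers": 60,"travel": [5.5,0,14],"roll": 0.3},{"fingers": 60,"travel": [5.5,0,17],"roll": 0.3},{"fingers": 60,"travel": [5.5,0,19],"roll": 0.3},{"fingers": 60,"travel": [5.5,0,20.2],"roll": 0.3},{"fingers": 60,"travel": [5.5,0,20.2],"roll": 0.3}]'

```text
time_s: 12.25
tcp_pos: [0.4306, -0.065, 0.0872]
ee_rot: [[0.007, -1.0, -0.006], [-1.0, -0.007, -0.001], [0.001, 0.006, -1.0]]
wrist_force: [-0.4, 1.0, 0.2]
gripper_width: 0.598
```

Call:
arm_command --rows '[{"fingers": 0,"travel": [0,0,0],"roll": 0},{"fingers": 0,"travel": [0,0,0],"roll": 0},{"fingers": 0,"travel": [0,0,0],"roll": 0},{"fingers": 0,"travel": [0,0,0],"roll": 0},{"fingers": 0,"travel": [0,0,0],"roll": 0},{"fingers": 0,"travel": [0,0,0],"roll": 0}]'

```text
time_s: 12.85
tcp_pos: [0.4321, -0.0636, 0.0897]
ee_rot: [[0.009, -1.0, 0.001], [-1.0, -0.009, 0.0], [-0.0, -0.001, -1.0]]
wrist_force: [1.0, 1.4, 0.2]
gripper_width: 0.155
```

Call:
arm_command --rows '[{"fingers": 0,"travel": [0,0,-1],"roll": 0},{"fingers": 0,"travel": [0,0,-3],"roll": 0},{"fingers": 0,"travel": [0,0,-5],"roll": 0},{"fingers": 0,"travel": [0,0,-7.5],"roll": 0},{"fingers": 0,"travel": [0,0,-10],"roll": 0},{"fingers": 0,"travel": [0,0,-12],"roll": 0},{"fingers": 0,"travel": [-0.5,-0.6,-12.5],"roll": 0},{"fingers": 0,"travel": [-1.5,-1.8,-12.5],"roll": 0},{"fingers": 0,"travel": [-3,-3.7,-12.5],"roll": 0},{"fingers": 0,"travel": [-4.7,-5.8,-12.5],"roll": 0}]'

```text
time_s: 13.85
tcp_pos: [0.4895, -0.0152, 0.2127]
ee_rot: [[0.009, -1.0, -0.003], [-1.0, -0.009, -0.0], [0.0, 0.003, -1.0]]
wrist_force: [0.8, 0.5, -3.1]
gripper_width: 0.156
```

Call:
arm_command --rows '[{"fingers": 0,"travel": [-1.7,-2.1,0],"roll": -0.7},{"fingers": 0,"travel": [-3.6,-4.5,0],"roll": -0.7},{"fingers": 0,"travel": [-5.6,-7,0],"roll": -0.7},{"fingers": 0,"travel": [-7.6,-9.4,0],"roll": -0.7},{"fingers": 0,"travel": [-9.4,-11.6,0],"roll": -0.7},{"fingers": 0,"travel": [-10.9,-13.5,0],"roll": -0.7},{"fingers": 0,"travel": [-11.8,-14.6,0],"roll": -0.7},{"fingers": 0,"travel": [-12,-14.8,0],"roll": -0.7},{"fingers": 0,"travel": [-12,-14.8,0],"roll": -0.7},{"fingers": 0,"travel": [-12,-14.8,0],"roll": -0.7}]'

```text
time_s: 14.85
tcp_pos: [0.6355, 0.1049, 0.2133]
ee_rot: [[0.021, -1.0, -0.002], [-1.0, -0.021, -0.001], [0.001, 0.002, -1.0]]
wrist_force: [0.3, -0.7, -3.5]
gripper_width: 0.159
```

```bash
cat >> h.py <<'E'
def over(x,y,a,h):
    s,p,d,W,m=look(x,y,zlo=.195,zhi=.235); H=hsv(p)
    print(s['gripper_width'],s['wrist_force'].__repr__(),s['tcp_pos'],move(s,[x,y,.0935],a))
    q=m&(H[...,1]>110)&(abs(H[...,0].astype(int)-h)<14); print('caps',q.sum(),rect(W[q][:,:2]),np.percentile(W[q][:,2],80))
E
python3 -c "
from h import *
over(.6364,.105,91.2,28)"
```

```text
0.15867117761642066 array([ 0.27995304, -0.74249621, -3.46451507]) [0.6355211  0.10490792 0.21334923] (array([-0.02, -0.12, 11.98]), 'roll', np.float64(0.0))
caps 2664 (array([635.4,  89.7]), 44.6, 46.9, 91.4) 0.21619922928126095
```

Call:
arm_command --rows '[{"fingers": 0,"travel": [0,-0.1,1.5],"roll": 0},{"fingers": 0,"travel": [0,-0.1,4],"roll": 0},{"fingers": 0,"travel": [0,-0.1,6.5],"roll": 0},{"fingers": 0,"travel": [0,-0.1,8.8],"roll": 0},{"fingers": 0,"travel": [0,-0.1,10.4],"roll": 0},{"fingers": 0,"travel": [0,-0.1,11.3],"roll": 0},{"fingers": 0,"travel": [0,-0.1,11.7],"roll": 0},{"fingers": 0,"travel": [0,-0.1,11.9],"roll": 0},{"fingers": 0,"travel": [0,-0.1,12],"roll": 0},{"fingers": 0,"travel": [0,-0.1,12],"roll": 0}]'

```text
time_s: 15.9
tcp_pos: [0.6378, 0.1053, 0.0953]
ee_rot: [[0.021, -1.0, 0.001], [-1.0, -0.021, 0.0], [-0.0, -0.001, -1.0]]
wrist_force: [-0.0, -1.0, -3.6]
gripper_width: 0.156
```

Call:
arm_command --rows '[{"fingers": 0,"travel": [0,0,0.05],"roll": 0},{"fingers": 0,"travel": [0,0,0.1],"roll": 0},{"fingers": 0,"travel": [0,0,0.1],"roll": 0}]'

```text
time_s: 16.2
tcp_pos: [0.6376, 0.1053, 0.0938]
ee_rot: [[0.022, -1.0, 0.001], [-1.0, -0.022, 0.0], [-0.0, -0.001, -1.0]]
wrist_force: [0.7, -0.0, -2.8]
gripper_width: 0.154
```

Call:
arm_command --rows '[{"fingers": 0,"travel": [0,0,0.05],"roll": 0},{"fingers": 0,"travel": [0,0,0.1],"roll": 0},{"fingers": 0,"travel": [0,0,0.1],"roll": 0}]'

```text
time_s: 16.5
tcp_pos: [0.6379, 0.1052, 0.0937]
ee_rot: [[0.022, -1.0, 0.002], [-1.0, -0.022, 0.0], [-0.0, -0.002, -1.0]]
wrist_force: [-1.3, 0.8, 3.7]
gripper_width: 0.154
```

Call:
arm_command --rows '[{"fingers": 60,"travel": [0,0,0],"roll": 0},{"fingers": 60,"travel": [0,0,0],"roll": 0},{"fingers": 60,"travel": [0,0,0],"roll": 0},{"fingers": 60,"travel": [0,0,0],"roll": 0},{"fingers": 60,"travel": [0,0,-2],"roll": 0},{"fingers": 60,"travel": [0,0,-6],"roll": 0},{"fingers": 60,"travel": [0,0,-10],"roll": 0},{"fingers": 60,"travel": [0,0,-14],"roll": 0},{"fingers": 60,"travel": [0,0,-18],"roll": 0},{"fingers": 60,"travel": [0,0,-20],"roll": 0}]'

```text
time_s: 17.5
tcp_pos: [0.6386, 0.1052, 0.2972]
ee_rot: [[0.022, -1.0, 0.007], [-1.0, -0.022, 0.002], [-0.001, -0.007, -1.0]]
wrist_force: [0.8, -0.1, 0.4]
gripper_width: 0.6
```

Call:
arm_command --rows '[{"fingers": 60,"travel": [-1,4,0],"roll": -2},{"fingers": 60,"travel": [-2,8,0],"roll": -5},{"fingers": 60,"travel": [-3,12,0],"roll": -8},{"fingers": 60,"travel": [-4,16,0],"roll": -11},{"fingers": 60,"travel": [-4.5,19,0],"roll": -12.7},{"fingers": 60,"travel": [-4.5,19.8,0],"roll": -12.7},{"fingers": 60,"travel": [-4.5,19.8,0],"roll": -12.7},{"fingers": 60,"travel": [-4.5,19.8,0],"roll": -12.7}]'

```text
time_s: 18.3
tcp_pos: [0.4392, 0.1461, 0.2926]
ee_rot: [[0.24, -0.971, 0.001], [-0.971, -0.24, 0.0], [0.0, -0.001, -1.0]]
wrist_force: [-0.1, -0.5, -0.4]
gripper_width: 0.599
```

```bash
python3 -c "
from h import *
grip(.452,.093)
p,d=capture('side'); cv2.imwrite('pics/s7.png',p[:,:,::-1])"
```

```text
930 (array([451.5,  92.6]), 13.8, 77.1, 104.2) 0.1438
(array([ 5.49,  0.1 , 20.36]), 'roll', np.float64(-0.3))
```

View pics/s7.png

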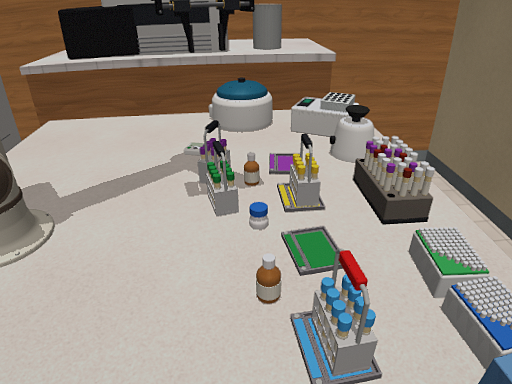

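The side view shows the blue rack (345,325) and the yellow rack (300,185) upright in their trays, with the bottles unmoved. Now the green rack.

Call:
arm_command --rows '[{"fingers": 60,"travel": [3,0.1,2],"roll": -0.3},{"fingers": 60,"travel": [5.5,0.1,5],"roll": -0.3},{"fingers": 60,"travel": [5.5,0.1,8],"roll": -0.3},{"fingers": 60,"travel": [5.5,0.1,11],"roll": -0.3},{"fingers": 60,"travel": [5.5,0.1,14],"roll": -0.3},{"fingers": 60,"travel": [5.5,0.1,17],"roll": -0.3},{"fingers": 60,"travel": [5.5,0.1,19],"roll": -0.3},{"fingers": 60,"travel": [5.5,0.1,20.3],"roll": -0.3},{"fingers": 60,"travel": [5.5,0.1,20.3],"roll": -0.3}]'

```text
time_s: 19.3
tcp_pos: [0.45, 0.0912, 0.087]
ee_rot: [[0.244, -0.97, -0.005], [-0.97, -0.244, -0.003], [0.002, 0.006, -1.0]]
wrist_force: [0.4, 0.2, 0.1]
gripper_width: 0.6
```

Call:
arm_command --rows '[{"fingers": 0,"travel": [0,0,0],"roll": 0},{"fingers": 0,"travel": [0,0,0],"roll": 0},{"fingers": 0,"travel": [0,0,0],"roll": 0},{"fingers": 0,"travel": [0,0,0],"roll": 0},{"fingers": 0,"travel": [0,0,0],"roll": 0},{"fingers": 0,"travel": [0,0,0],"roll": 0}]'

```text
time_s: 19.9
tcp_pos: [0.451, 0.0925, 0.0898]
ee_rot: [[0.246, -0.969, 0.001], [-0.969, -0.246, 0.001], [-0.0, -0.001, -1.0]]
wrist_force: [0.3, 0.4, 0.4]
gripper_width: 0.164
```

Call:
arm_command --rows '[{"fingers": 0,"travel": [0,0,-1],"roll": 0},{"fingers": 0,"travel": [0,0,-3],"roll": 0},{"fingers": 0,"travel": [0,0,-5],"roll": 0},{"fingers": 0,"travel": [0,0,-7.5],"roll": 0},{"fingers": 0,"travel": [0,0,-10],"roll": 0},{"fingers": 0,"travel": [0,0,-12],"roll": 0},{"fingers": 0,"travel": [0.7,-0.4,-12.5],"roll": 0},{"fingers": 0,"travel": [2,-1.2,-12.5],"roll": 0},{"fingers": 0,"travel": [4,-2.3,-12.5],"roll": 0},{"fingers": 0,"travel": [6,-3.5,-12.5],"roll": 0}]'

```text
time_s: 20.9
tcp_pos: [0.499, 0.0418, 0.2134]
ee_rot: [[0.246, -0.969, -0.002], [-0.969, -0.246, -0.0], [-0.0, 0.002, -1.0]]
wrist_force: [0.4, 0.2, -2.5]
gripper_width: 0.156
```

Call:
arm_command --rows '[{"fingers": 0,"travel": [2.1,-1.2,0],"roll": 1},{"fingers": 0,"travel": [4.5,-2.6,0],"roll": 2},{"fingers": 0,"travel": [7,-4.1,0],"roll": 3},{"fingers": 0,"travel": [9.5,-5.5,0],"roll": 4},{"fingers": 0,"travel": [12,-7,0],"roll": 5},{"fingers": 0,"travel": [14,-8.2,0],"roll": 5.5},{"fingers": 0,"travel": [15.2,-8.9,0],"roll": 5.5},{"fingers": 0,"travel": [15.6,-9.1,0],"roll": 5.5},{"fingers": 0,"travel": [15.6,-9.1,0],"roll": 5.5},{"fingers": 0,"travel": [15.6,-9.1,0],"roll": 5.5}]'

```text
time_s: 21.9
tcp_pos: [0.6251, -0.0855, 0.2143]
ee_rot: [[0.152, -0.988, -0.001], [-0.988, -0.152, 0.0], [-0.001, 0.001, -1.0]]
wrist_force: [0.3, -0.5, -2.5]
gripper_width: 0.156
```

```bash
python3 -c "
from h import *
over(.6263,-.086,98.7,65)"
```

```text
0.15593477413406853 array([ 0.33046454, -0.53007385, -2.51265597]) [ 0.62514764 -0.08551932  0.21426946] (array([ 0.07, -0.12, 12.08]), 'roll', np.float64(0.1))
caps 2411 (array([ 626.7, -100.9]), 44.4, 46.1, 99.7) 0.21728351844254754
```

Call:
arm_command --rows '[{"fingers": 0,"travel": [0,0,1.5],"roll": 0},{"fingers": 0,"travel": [0,0,4],"roll": 0},{"fingers": 0,"travel": [0,0,6.5],"roll": 0},{"fingers": 0,"travel": [0,0,8.8],"roll": 0},{"fingers": 0,"travel": [0,0,10.4],"roll": 0},{"fingers": 0,"travel": [0,0,11.3],"roll": 0},{"fingers": 0,"travel": [0,0,11.7],"roll": 0},{"fingers": 0,"travel": [0,0,12],"roll": 0},{"fingers": 0,"travel": [0,0,12.1],"roll": 0},{"fingers": 0,"travel": [0,0,12.1],"roll": 0}]'

```text
time_s: 22.95
tcp_pos: [0.6263, -0.0861, 0.0942]
ee_rot: [[0.152, -0.988, 0.001], [-0.988, -0.152, 0.0], [0.0, -0.001, -1.0]]
wrist_force: [-0.1, -0.1, -3.1]
gripper_width: 0.157
```

Call:
arm_command --rows '[{"fingers": 0,"travel": [0,0,0.05],"roll": 0},{"fingers": 0,"travel": [0,0,0.1],"roll": 0},{"fingers": 0,"travel": [0,0,0.1],"roll": 0}]'

```text
time_s: 23.25
tcp_pos: [0.6269, -0.0862, 0.0938]
ee_rot: [[0.152, -0.988, 0.003], [-0.988, -0.152, -0.0], [0.001, -0.002, -1.0]]
wrist_force: [0.2, 1.4, 1.5]
gripper_width: 0.157
```

Call:
arm_command --rows '[{"fingers": 60,"travel": [0,0,0],"roll": 0},{"fingers": 60,"travel": [0,0,0],"roll": 0},{"fingers": 60,"travel": [0,0,0],"roll": 0},{"fingers": 60,"travel": [0,0,0],"roll": 0},{"fingers": 60,"travel": [0,0,-2],"roll": 0},{"fingers": 60,"travel": [0,0,-6],"roll": 0},{"fingers": 60,"travel": [0,0,-10],"roll": 0},{"fingers": 60,"travel": [0,0,-14],"roll": 0},{"fingers": 60,"travel": [0,0,-18],"roll": 0},{"fingers": 60,"travel": [0,0,-20],"roll": 0}]'

```text
time_s: 24.25
tcp_pos: [0.6271, -0.0865, 0.2972]
ee_rot: [[0.152, -0.988, 0.007], [-0.988, -0.152, -0.001], [0.002, -0.007, -1.0]]
wrist_force: [0.3, 0.2, 0.0]
gripper_width: 0.601
```

Call:
arm_command --rows '[{"fingers": 60,"travel": [-4,1.2,0],"roll": 3},{"fingers": 60,"travel": [-8,2.4,0],"roll": 6},{"fingers": 60,"travel": [-12,3.6,0],"roll": 9},{"fingers": 60,"travel": [-16,4.8,0],"roll": 12},{"fingers": 60,"travel": [-20,6,0],"roll": 15},{"fingers": 60,"travel": [-24,7.2,0],"roll": 18},{"fingers": 60,"travel": [-28,8.4,0],"roll": 21},{"fingers": 60,"travel": [-32,9.6,0],"roll": 24},{"fingers": 60,"travel": [-36,10.8,0],"roll": 27},{"fingers": 60,"travel": [-39.1,11.8,0],"roll": 29.8}]'

```text
time_s: 25.25
tcp_pos: [0.4487, 0.2842, 0.2925]
ee_rot: [[-0.36, -0.933, 0.0], [-0.933, 0.36, 0.0], [-0.0, 0.0, -1.0]]
wrist_force: [1.5, 0.5, 0.1]
gripper_width: 0.604
```

Call:
arm_command --rows '[{"fingers": 60,"travel": [0,0,0],"roll": 0},{"fingers": 60,"travel": [0,0,0],"roll": 0}]'

```text
time_s: 25.45
tcp_pos: [0.4495, 0.2829, 0.2923]
ee_rot: [[-0.358, -0.934, -0.0], [-0.934, 0.358, -0.0], [0.0, 0.0, -1.0]]
wrist_force: [0.0, 0.1, -0.2]
gripper_width: 0.601
```

```bash
python3 -c "
from h import *
grip(.431,.232)"
```

```text
893 (array([431.9, 232.7]), 12.9, 77.2, 69.2) 0.1437
(array([ 5.31, -0.15, 20.34]), 'roll', np.float64(-0.2))
```

Call:
arm_command --rows '[{"fingers": 60,"travel": [3,-0.1,2],"roll": 0},{"fingers": 60,"travel": [5.3,-0.1,5],"roll": 0},{"fingers": 60,"travel": [5.3,-0.1,8],"roll": 0},{"fingers": 60,"travel": [5.3,-0.1,11],"roll": 0},{"fingers": 60,"travel": [5.3,-0.1,14],"roll": 0},{"fingers": 60,"travel": [5.3,-0.1,17],"roll": 0},{"fingers": 60,"travel": [5.3,-0.1,19],"roll": 0},{"fingers": 60,"travel": [5.3,-0.1,20.3],"roll": 0},{"fingers": 60,"travel": [5.3,-0.1,20.3],"roll": 0}]'

```text
time_s: 26.4
tcp_pos: [0.4312, 0.2305, 0.0877]
ee_rot: [[-0.362, -0.932, -0.003], [-0.932, 0.362, -0.003], [0.004, 0.002, -1.0]]
wrist_force: [0.2, -0.1, -0.2]
gripper_width: 0.601
```

Call:
arm_command --rows '[{"fingers": 0,"travel": [0,0,0],"roll": 0},{"fingers": 0,"travel": [0,0,0],"roll": 0},{"fingers": 0,"travel": [0,0,0],"roll": 0},{"fingers": 0,"travel": [0,0,0],"roll": 0},{"fingers": 0,"travel": [0,0,0],"roll": 0},{"fingers": 0,"travel": [0,0,0],"roll": 0}]'

```text
time_s: 27.0
tcp_pos: [0.4319, 0.2328, 0.0897]
ee_rot: [[-0.359, -0.933, 0.0], [-0.933, 0.359, 0.0], [-0.001, -0.0, -1.0]]
wrist_force: [-0.1, 0.1, 0.9]
gripper_width: 0.154
```

Call:
arm_command --rows '[{"fingers": 0,"travel": [0,0,-1],"roll": 0},{"fingers": 0,"travel": [0,0,-3],"roll": 0},{"fingers": 0,"travel": [0,0,-5],"roll": 0},{"fingers": 0,"travel": [0,0,-7.5],"roll": 0},{"fingers": 0,"travel": [0,0,-10],"roll": 0},{"fingers": 0,"travel": [0,0,-12],"roll": 0},{"fingers": 0,"travel": [-0.4,-0.6,-12.5],"roll": 0},{"fingers": 0,"travel": [-1.2,-1.7,-12.5],"roll": 0},{"fingers": 0,"travel": [-2.2,-3.2,-12.5],"roll": 0},{"fingers": 0,"travel": [-3.5,-5,-12.5],"roll": 0}]'

```text
time_s: 28.0
tcp_pos: [0.4913, 0.247, 0.2125]
ee_rot: [[-0.36, -0.933, -0.003], [-0.933, 0.36, -0.002], [0.003, 0.002, -1.0]]
wrist_force: [0.3, 0.4, -3.1]
gripper_width: 0.155
```

Call:
arm_command --rows '[{"fingers": 0,"travel": [-1.3,-1.8,0],"roll": -2},{"fingers": 0,"travel": [-2.7,-3.9,0],"roll": -4.5},{"fingers": 0,"travel": [-4.1,-6,0],"roll": -7},{"fingers": 0,"travel": [-5.5,-8,0],"roll": -9.5},{"fingers": 0,"travel": [-6.7,-9.8,0],"roll": -12},{"fingers": 0,"travel": [-7.6,-11.1,0],"roll": -14},{"fingers": 0,"travel": [-8.1,-11.7,0],"roll": -14.5},{"fingers": 0,"travel": [-8.1,-11.7,0],"roll": -14.5},{"fingers": 0,"travel": [-8.1,-11.7,0],"roll": -14.5},{"fingers": 0,"travel": [-8.1,-11.7,0],"roll": -14.5}]'

```text
time_s: 29.0
tcp_pos: [0.6287, 0.2806, 0.2143]
ee_rot: [[-0.115, -0.993, -0.001], [-0.993, 0.115, -0.0], [0.0, 0.001, -1.0]]
wrist_force: [-0.7, 0.4, -2.6]
gripper_width: 0.152
```

```bash
python3 -c "
from h import *
over(.6295,.2815,83.5,146)"
```

```text
0.15150591927055632 array([-0.68182068,  0.40652198, -2.5950142 ]) [0.6287246 0.2806358 0.2143358] (array([-0.1 , -0.07, 12.08]), 'roll', np.float64(-0.1))
caps 2418 (array([626.1, 264.7]), 44.0, 44.6, 83.5) 0.21725695780253054
```

Call:
arm_command --rows '[{"fingers": 0,"travel": [0,0,1.5],"roll": 0},{"fingers": 0,"travel": [0,0,4],"roll": 0},{"fingers": 0,"travel": [0,0,6.5],"roll": 0},{"fingers": 0,"travel": [0,0,8.8],"roll": 0},{"fingers": 0,"travel": [0,0,10.4],"roll": 0},{"fingers": 0,"travel": [0,0,11.3],"roll": 0},{"fingers": 0,"travel": [0,0,11.7],"roll": 0},{"fingers": 0,"travel": [0,0,12],"roll": 0},{"fingers": 0,"travel": [0,0,12.1],"roll": 0},{"fingers": 0,"travel": [0,0,12.1],"roll": 0}]'

```text
time_s: 30.05
tcp_pos: [0.6297, 0.2811, 0.0943]
ee_rot: [[-0.114, -0.993, 0.001], [-0.993, 0.114, 0.001], [-0.001, -0.001, -1.0]]
wrist_force: [-0.2, -0.6, -2.4]
gripper_width: 0.156
```

Call:
arm_command --rows '[{"fingers": 0,"travel": [0,0,0.05],"roll": 0},{"fingers": 0,"travel": [0,0,0.1],"roll": 0},{"fingers": 0,"travel": [0,0,0.1],"roll": 0}]'

```text
time_s: 30.35
tcp_pos: [0.6301, 0.2811, 0.0938]
ee_rot: [[-0.114, -0.993, 0.002], [-0.993, 0.114, 0.001], [-0.001, -0.002, -1.0]]
wrist_force: [0.2, 0.1, 0.9]
gripper_width: 0.158
```

Call:
arm_command --rows '[{"fingers": 60,"travel": [0,0,0],"roll": 0},{"fingers": 60,"travel": [0,0,0],"roll": 0},{"fingers": 60,"travel": [0,0,0],"roll": 0},{"fingers": 60,"travel": [0,0,0],"roll": 0},{"fingers": 60,"travel": [0,0,-2],"roll": 0},{"fingers": 60,"travel": [0,0,-6],"roll": 0},{"fingers": 60,"travel": [0,0,-10],"roll": 0},{"fingers": 60,"travel": [0,0,-14],"roll": 0},{"fingers": 60,"travel": [0,0,-18],"roll": 0},{"fingers": 60,"travel": [0,0,-18],"roll": 0}]'

```text
time_s: 31.35
tcp_pos: [0.6322, 0.2817, 0.2807]
ee_rot: [[-0.114, -0.993, 0.013], [-0.993, 0.114, 0.006], [-0.008, -0.012, -1.0]]
wrist_force: [-0.0, 0.9, 0.9]
gripper_width: 0.6
```

Call:
arm_command --rows '[{"fingers": 60,"travel": [0,4,0],"roll": 0},{"fingers": 60,"travel": [0,8,0],"roll": 0},{"fingers": 60,"travel": [0,12,0],"roll": 0},{"fingers": 60,"travel": [0,16,0],"roll": 0},{"fingers": 60,"travel": [0,20,0],"roll": 0},{"fingers": 60,"travel": [0,24,0],"roll": 0},{"fingers": 60,"travel": [0,24,0],"roll": 0},{"fingers": 60,"travel": [0,24,0],"roll": 0}]'

```text
time_s: 32.15
tcp_pos: [0.3905, 0.3085, 0.2729]
ee_rot: [[-0.113, -0.994, 0.001], [-0.994, 0.113, 0.001], [-0.001, -0.001, -1.0]]
wrist_force: [-0.1, -0.4, -0.3]
gripper_width: 0.6
```

```bash
python3 -c "
from h import *
s=sense(); print(s['time_s'],s['tcp_pos'])
p,d=capture('top'); W=cloud('top',d); cv2.imwrite('pics/t8.png',cv2.resize(np.clip(p[120:270,100:420,::-1]*1.5,0,255).astype(np.uint8),None,fx=2.4,fy=2.4))
for k,(x,y) in dict(purple=(.6295,.2815),yellow=(.6364,.105),green=(.6263,-.086),blue=(.6103,-.29)).items():
  M=(d>0)&(np.hypot(W[...,0]-x,W[...,1]-y)<.08)&(W[...,2]>.13); q=W[M]
  print(k,M.sum(),rect(q[:,:2]),np.median(q[:,2]).round(4))
p0=np.load('top0.npz'); W0=cloud('top',p0['d'])
for n,V in(('before',W0),('now',W)):
  for x,y in((.521,.181),(.521,-.165)):
    m=(np.hypot(V[...,0]-x,V[...,1]-y)<.04)&(V[...,2]>.06)&(V[...,2]<.1); print(n,m.sum(),V[m].mean(0).round(4))
"
```

```text
32.15 [0.39045483 0.30854877 0.27288249]
purple 239 (array([629.7, 280.8]), 14.9, 88.7, 82.0) 0.1458
yellow 243 (array([635.1, 105.8]), 13.3, 90.1, 90.2) 0.1454
green 242 (array([626. , -86.1]), 14.6, 90.6, 96.0) 0.1456
blue 244 (array([ 611.4, -288.8]), 14.9, 89.1, 96.6) 0.1456
before 74 [0.5225 0.1843 0.0757]
before 72 [ 0.5251 -0.1879  0.0764]
now 73 [0.5224 0.1842 0.0757]
now 71 [ 0.5257 -0.188   0.0761]
```

View pics/t8.png

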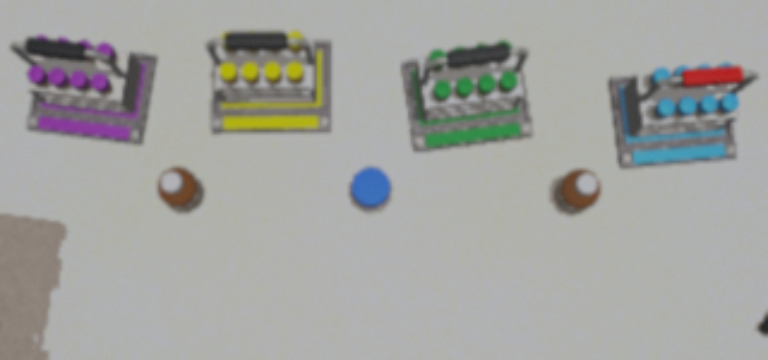

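All four racks stand inside their matching rims, level at the same height (grip tops at 0.1455), and both bottles are unmoved. Handing in.

```bash
python3 -c "
from station import *
print(finish_job())"
```

```text
the job is handed in; nothing more can be done
None
```

All four racks stand upright in the trays matching their caps. I placed the urgent red-grip (blue) rack first, then yellow, green and purple, and handed the job in at about 32 s of the 96 s allowed.

**Last checks:**
- **Position:** in the final top picture, each grip centre is within about 2 mm of its tray centre and the angles agree within about 3°.
- **Height:** all grip tops read 0.1455 m. Racks flat on the pocket floors should give 0.147 m, so that is within calibration.
- **Set-down:** each rack was lowered until the wrist force showed contact (highest reading about 7 N) before I opened the fingers.
- **Bottles:** both are where they were, within 1 mm.

**What failed or disagreed:** the first grasp closed on nothing. The real fingertips were about 28 mm above the reported TCP, while the stated geometry puts them 11 mm below it. The side camera's depth showed this, so I made every grasp about 38 mm deeper. All four then held, with the opening reading about the 14 mm bar width. I did not find the cause of the mismatch.

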